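Hang a bore probe free in its reference bore

TASK

Get the red-banded bore probe ready for zeroing: first pull the red dust plug out of the reference block and put it in the red tray, leaving the blue plug in its bore. Then lift the probe out of its stand and lower its stem from above into the bore you opened, without touching the block at all, until the black ring round the stem is level with the block's top face. Finish while still holding the probe there, upright, still and centred in the bore, and do not disturb the blue plug, the wheel nuts or the setting ring.

Things in the scene. Friction and masses are not known exactly. Their poses are not given: they have to be found in the camera images.
- block: Aluminium reference block, fixed to the bench: 60 x 140 x 60 mm (x, y, z), with a low dark foot 10 mm high (15 mm at its screw heads) along each long side, 92 mm wide over the feet. Two vertical through bores of 20 mm diameter, 70 mm apart along its y axis; each starts closed by a dust plug. Origin at the centre of its underside on the bench, z up. Its place and yaw vary.
- bore_a (a point): Centre of the mouth of one bore, in the block's top face (60 mm above the bench); 35 mm to the -y side of the block's centre. The bore goes straight down to the bench.
- bore_b (a point): The same for the other bore, 35 mm to the +y side of the block's centre.
- red_plug: Red plastic dust plug, loose, 52 mm tall, 40 g: stem 16 mm diameter x 20 mm that hangs in the bore with 2 mm play all round, then a flange 32 mm diameter x 4 mm that rests on the block's top, then a round grip knob 24 mm diameter x 28 mm. It is not stuck: it lifts straight out. Origin at the lower end of the stem, z along the plug towards the knob; the middle of the knob is at +38 mm. Which bore it closes varies.
- red_plug_mid (a point): Point on the red plug's axis, 26 mm above its origin (at the foot of its knob).
- blue_plug: Blue dust plug of the same form and size, in the other bore; it stays there.
- red_tray: Red plastic open tray, fixed to the bench, 100 x 100 x 30 mm, walls and floor about 4 mm thick. Origin at the centre of its underside. Which side the red and blue trays are on varies.
- blue_tray: Blue tray of the same form; it stays empty.
- stand: Probe stand, fixed to the bench: upright bright steel tube 28 mm outer and 16 mm inner diameter, 80 mm high, on a round grey foot 60 mm diameter x 8 mm. Origin at the centre of its underside. Its place varies.
- probe: Bore probe, loose, 120 mm long, 0.12 kg nominal, standing upright in the stand with its flange on the tube's top. From below: steel stem 8 mm diameter x 70 mm, flange 28 mm diameter x 4 mm, round black grip 22 mm diameter x 46 mm with a red band near its top. Origin at the tip (lower end of the stem), z up along the probe.
- probe_tip (a point): Lower end of the probe's stem, on its axis.
- probe_ring (a point): Middle of the 5 mm wide black ring round the stem, on the probe's axis, 40 mm above the tip.
- probe_grip (a point): On the probe's axis in its round grip, 99 mm above the tip (grip runs from 74 to 120 mm).
- nut1: Loose wheel nut, 30 mm wide, 19 mm high, lying on the bench; leave alone. Origin at its underside.
- nut2: Second loose wheel nut of the same size; leave alone.
- ring: Loose setting ring, black and white, 58 mm diameter, 20 mm high, lying on the bench; leave alone. Origin at its underside.
Things that resemble listed ones, but are neither listed nor needed, are in the scene too. What is shaped like the probe but orange or purple is not meant. What is shaped like the block but orange is not meant.

How it is judged (in metres and radians):
On the way, in this order (a step that is already met when the one before it is completed fails the run):
1. the red plug lies in the red tray, let go (x of red_plug_mid in the frame of red_tray between -0.046 and 0.046 m and y of red_plug_mid in the frame of red_tray between -0.046 and 0.046 m and z of red_plug_mid in the frame of red_tray between 0 and 0.036 m and contact force between the fingers and red_plug below 0.05 N and linear speed of red_plug below 0.02 m/s), for 0.2 s.
2. the probe is held with its tip over the top of the opened bore (contact force between the fingers and probe above 1 N and z of probe_tip in the frame of block above 0.06 m and (horizontal distance between probe_tip and bore_a below 0.02 m or horizontal distance between probe_tip and bore_b below 0.02 m)), for 0.1 s.
At the end, for the whole second after the job is handed in: The red plug lies let go and at rest in the red tray; the fingers hold the probe, upright within 0.08 rad, still, tip and ring both within 4 mm of the axis of the opened bore, the black ring within 10 mm of the height of the block's top face, and the probe does not touch the block (all of step 1 and (horizontal distance between each of probe_tip, probe_ring and bore_a below 0.004 m or horizontal distance between each of probe_tip, probe_ring and bore_b below 0.004 m) and z of probe_ring in the frame of block between 0.05 and 0.07 m and angle between probe's own z axis and vertical below 0.08 rad and contact force between the fingers and probe above 1 N and contact force between probe and block below 0.2 N and linear speed of probe below 0.01 m/s); the arm keeps its last pose, push and grip.
It fails at once if the probe touched the block (over 0.2 N) (contact force between probe and block above 0.2 N).
It fails at once if the blue plug was disturbed (moved over 10 mm) (distance of blue_plug from where it was at the start of the episode above 0.01 m).
It fails at once if a wheel nut or the setting ring was disturbed (moved over 15 mm) (distance of any of nut1, nut2, ring from where it was at the start of the episode above 0.015 m).
It also fails if it takes over 58 s, if anything falls off the work surface, if the arm or the gripper's body presses on something with over 40 N, if the wrist force passes 120 N, or if a joint passes its speed limit or range.

ROBOT

A 7-joint arm with a two-finger parallel gripper is mounted at the origin on a cart in front of the work surface, level with it; the furniture and walls round the work are solid. World frame = base frame: x ahead of the robot, y to its left, z up, the work surface at z = 0. Lengths are in mm, angles in rad, forces in N, time in s.
With the tool pointing down it reaches from about 400 to 850 mm from the base axis. Payload 4.5 kg.
Tool frame: the origin (TCP) lies midway between the tips of the shut fingers; the grasp point (between the pads) lies 19 mm behind it (ctrl.grip_point_offset is the y of the grasp point in the tool frame, in mm); y points along the fingers, z is the direction in which the jaws open and shut, and the axes are right-handed (so a half turn about y gives the same grasp; the last joint's range is limited). The gripper opens to 88 mm and grips with 3 to 60 N. Pads are 18 mm wide; open, the fingers measure 123 mm over their backs; the gripper's body (75 mm by 187 mm) begins 45 mm behind the grasp point.
Start: joints at [-1.262, 0.689, -0.195, 1.565, 0.157, 0.902, -0.215], TCP at [169.576, 601.579, 238.743] pointing down, gripper open.
Joint ranges: [-3.01, 3.01], [-0.46, 2.08], [-1.47, 1.51], [0.13, 2.56], [-1, 4.14], [0.04, 2.09], [-2.66, 2.66]. Speed limits (rad/s): [2.57, 2.57, 3.14, 3.14, 3.14, 3.14, 3.14].

INTERFACE

Orientations are given as [roll, pitch, yaw] about the fixed x, y, z axes, in that order (R = Rz(yaw) Ry(pitch) Rx(roll)).
In Python, from rig import ctrl, vision gives the robot as it stands.
- The arm moves only by the tool apply_moves, never from a script. Its argument "series" is a list that holds one entry, the list of rows, each a list of 6 numbers: the shift along the world's x, y, z in m, then the turn, a rotation vector about the world's x, y, z in degrees. A call has exactly 5 rows; each row is the pose to reach, as a shift and turn from the pose measured when the call began; what a row does not reach only later rows make up. A row lasts 1/8 s, in which the tool goes at most 62.5 mm and 10.7 degrees, less where a joint would pass 70% of its speed; a pose out of reach is approached as far as the arm can. A call with a gripper value outside its range is refused whole. "hand" is the finger opening in m, from 0 to 0.0881, set as the call begins (left out, the last holds). The fingers move at their own pace and stop on an object; "squeeze" is the grip in N (left out, the last holds). Time passes only in rows, so rows that repeat a pose let the fingers close, or fill a call up. It gives the time, the measured TCP pose, the force and the opening at its end, in the units of the state.
- ctrl.get_obs(): the state, without advancing time (a new reading comes with each control period).
- vision.get_image(name): name is "scene" or "top" or "wrist"; returns a dict with "img" (384x512x3 uint8, red, green, blue), "mtx" (3x3 intrinsics, pixels), "position" and "attitude" of the camera in the world. Camera axes: x right, y up, looking along -z (the intrinsics and any distortion apply to the point x, -y, -z); pixel columns grow to the right and rows downward; lengths in mm; the calibration is good to about 2 mm. The wrist camera is an equidistant fisheye: a pixel r from the principal point sees the ray r / f radians off the axis. A picture is of the moment at which its call begins. There is no depth.
- ctrl.sign_off(): hands the job in, once; it reports no verdict.
The state is a dict: "time": time; "q": joint angles; "qd": joint speeds; "joint_efforts": joint torques, N m; "ee_pos": TCP position; "ee_rot": TCP orientation; "wrist_force": force on the tool from outside, world axes, zero at the start; "ft_torque": the same for the moment, N m; "opening": opening from 0.0 (shut) to 1.0 (fully open).
Only numpy, scipy, OpenCV 4.12 (cv2) and the standard library are available. Lean on these libraries where they do the work, as an engineer would, in place of code of your own. Each camera call takes 0.05 s, during which the arm holds its last target.

## Working session

There is one attempt and no reset: what is moved stays moved. The work goes in short steps, Python scripts to look and compute and a tool call to move; the robot and the scene stay as the last step left them, time stands still between calls to the robot, and variables do not carry over. Pictures are saved under pics/ and viewed, and the job is handed in when it is done.

Besides the shell and the picture viewer there is one more tool, called after ">>>" as name(argument=value, ...), one argument or row to a line, values as JSON. apply_moves: Moves the arm, as the interface text tells. Its arguments: {"type":"object","properties":{"series":{"type":"array","items":{"type":"array","items":{"type":"array","items":{"type":"number"}}}},"hand":{"type":"number"},"squeeze":{"type":"number"}},"required":["series"]}

```bash
ls; mkdir -p pics
cat > h.py <<'E'
import numpy as np, cv2
from rig import ctrl, vision
E
python3 - <<'E'
from h import *
o=ctrl.get_obs(); print(o, ctrl.grip_point_offset)
for n in ("scene","top","wrist"):
    d=vision.get_image(n); cv2.imwrite(f"pics/{n}0.png",d["img"][:,:,::-1]); np.save(f"pics/{n}0.npy",d,allow_pickle=True)
    print(n,d["mtx"],d["position"],d["attitude"],[k for k in d])
E
```

```text
pics
{'time': 0.0, 'q': array([-1.26219509,  0.68997458, -0.19452028,  1.56634634,  0.15728095,
        0.90245641, -0.21513216]), 'qd': array([-0.00044521, -0.00109878,  0.00114937, -0.00123473,  0.00019241,
        0.00215099, -0.00022041]), 'joint_efforts': array([-3.68116230e-05, -5.27561653e+01, -1.26698624e+00, -1.53426594e+01,
       -5.26627852e-02,  6.74439972e-03,  1.74921329e-04]), 'ee_pos': array([169.46582126, 600.93972627, 237.91541904]), 'ee_rot': array([-1.57258838e+00, -1.06893827e-04, -2.74755573e-01]), 'wrist_force': array([-0.90432006, -0.67611475, -0.33532984]), 'ft_torque': array([ 0.01560618,  0.02122205, -0.03595393]), 'opening': 0.9989717246808473} -18.700000000000003
scene [[414.14092511   0.         262.44483405]
 [  0.         414.14092511 187.7022709 ]
 [  0.           0.           1.        ]] [-362.30770395  542.00856525  616.8983142 ] [ 1.09794267 -0.00647668 -2.08293825] ['img', 'mtx', 'position', 'attitude']
top [[399.3349353    0.         254.16486519]
 [  0.         399.3349353  185.49231587]
 [  0.           0.           1.        ]] [ 464.61170357   21.35035695 1302.53687497] [ 0.06912648  0.01209638 -1.56201004] ['img', 'mtx', 'position', 'attitude']
wrist [[297.31863964   0.         254.08198841]
 [  0.         297.31863964 192.6665494 ]
 [  0.           0.           1.        ]] [ 96.15491041 622.61724972 385.41693512] [-0.29859954  0.00137537  1.29763744] ['img', 'mtx', 'position', 'attitude']
```

View pics/scene0.png

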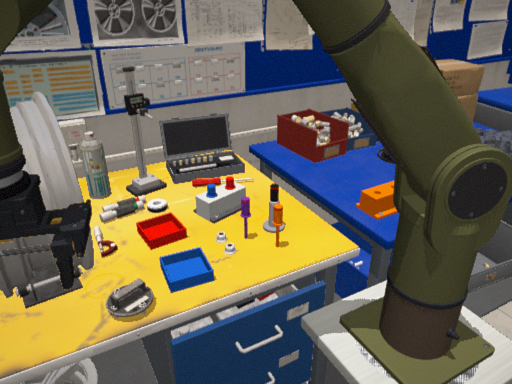

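View pics/top0.png

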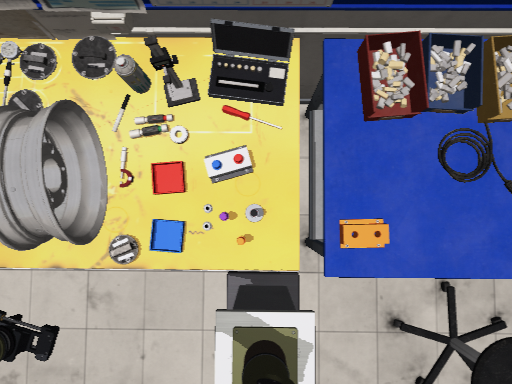

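View pics/wrist0.png

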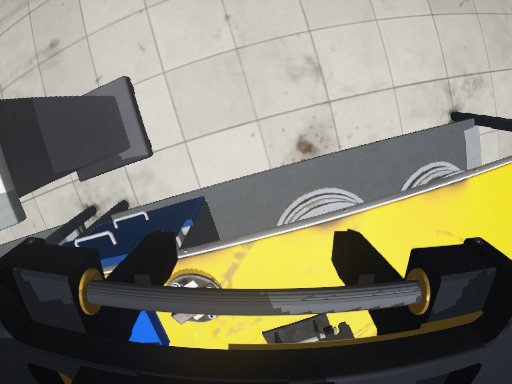

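```bash
cat >> h.py <<'E'
from scipy.spatial.transform import Rotation as Ro
import os
def load(f): return np.load(f,allow_pickle=True).item()
def snap(n,tag):
    d=vision.get_image(n); np.save(f"pics/{n}{tag}.npy",d,allow_pickle=True)
    cv2.imwrite(f"pics/{n}{tag}.png",d["img"][:,:,::-1]); return d
def ray(d,u,v,fish=False):
    K=d["mtx"]; x=(u-K[0,2])/K[0,0]; y=(v-K[1,2])/K[1,1]
    if fish:
        r=np.hypot(x,y); s=np.sin(r)/r if r>1e-9 else 1.; c=np.array([x*s,-y*s,-np.cos(r)])
    else: c=np.array([x,-y,-1.])
    R=Ro.from_euler('xyz',d["attitude"]).as_matrix(); w=R@c
    return np.array(d["position"],float), w/np.linalg.norm(w)
def onz(d,u,v,z,fish=False):
    p,w=ray(d,u,v,fish); return p+w*(z-p[2])/w[2]
def proj(d,P,fish=False):
    R=Ro.from_euler('xyz',d["attitude"]).as_matrix(); c=R.T@(np.asarray(P,float)-d["position"]); K=d["mtx"]
    x,y,z=c[0],-c[1],-c[2]
    if fish:
        h=np.hypot(x,y); t=np.arctan2(h,z); a,b=(x/h*t,y/h*t) if h>1e-9 else (0,0)
    else: a,b=x/z,y/z
    return np.array([K[0,0]*a+K[0,2],K[1,1]*b+K[1,2]])
def crop(d,x0,y0,x1,y1,s,f):
    c=d["img"][y0:y1,x0:x1,::-1]; cv2.imwrite("pics/"+f,cv2.resize(c,None,fx=s,fy=s,interpolation=cv2.INTER_CUBIC))
def blob(d,lo,hi,box):
    x0,y0,x1,y1=box; h=cv2.cvtColor(d["img"][y0:y1,x0:x1].copy(),cv2.COLOR_RGB2HSV)
    m=cv2.inRange(h,np.array(lo),np.array(hi)); 
    n,l,st,c=cv2.connectedComponentsWithStats(m)
    return m,[(st[i].tolist()[4],(st[i][:4]+[x0,y0,0,0]).tolist(),(c[i]+[x0,y0]).round(2).tolist()) for i in range(1,n) if st[i][4]>4]
E
python3 - <<'E'
from h import *
t=load("pics/top0.npy"); s=load("pics/scene0.npy")
crop(t,140,130,290,260,5,"topc.png"); crop(s,130,170,300,290,4,"scenec.png")
E
```

```text
(no output)
```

View pics/topc.png

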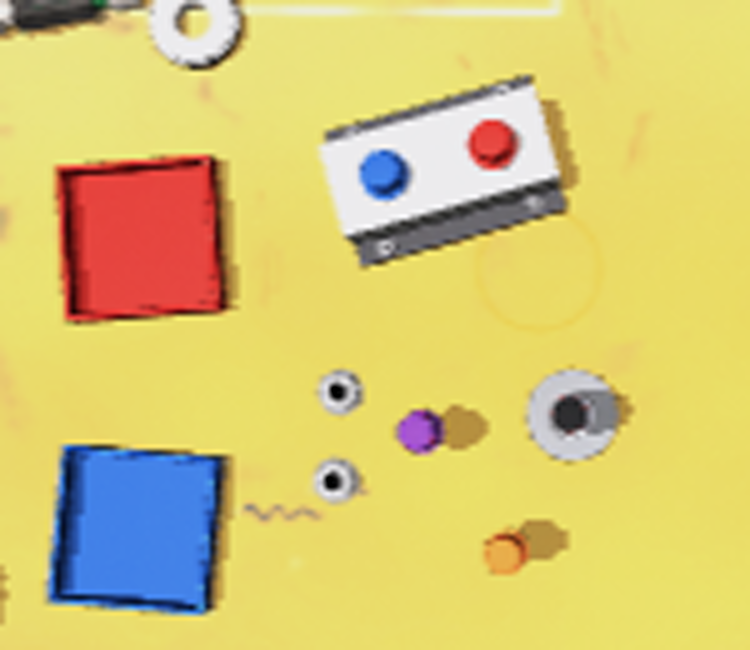

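View pics/scenec.png

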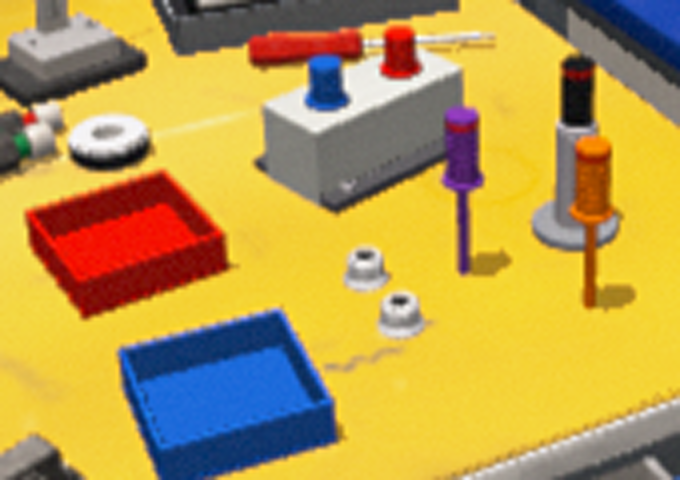

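Top crop: the red plug is at about (238,159), the blue plug at (217,165), the red tray at (168,178) and the blue tray at (167,236). There are three probe-like things: purple (224,216), orange (241,241), and black with a red band in the steel stand (254,213). The black one fits the description; its red band shows in the scene crop at (578,73).

Run:
```python
from h import *
t=load("pics/top0.npy"); s=load("pics/scene0.npy")
m,r=blob(t,(0,150,60),(6,255,255),(228,148,250,175)); print("redplug top",r)
for a in r: print(onz(t,*a[2],92))
m,b=blob(t,(100,120,60),(125,255,255),(205,155,230,180)); print("blue",b)
for a in b: print(onz(t,*a[2],92))
m,r=blob(t,(0,150,60),(6,255,255),(145,155,195,200)); print("tray",r)
for a in r: print(onz(t,*a[2],20))
m,k=blob(t,(0,0,0),(180,255,70),(246,205,275,222)); print("probe",k)
for a in k: print(onz(t,*a[2],8+72+50) if 0 else onz(t,*a[2],130))
m,r=blob(s,(0,150,60),(6,255,255),(222,172,240,195)); print("scene red",r)
m,r=blob(s,(0,150,60),(6,255,255),(265,180,285,200)); print("scene band",r)
m,r=blob(s,(0,0,0),(180,255,60),(265,180,285,203)); print("scene black",r)
# block top face
h=cv2.cvtColor(t["img"],cv2.COLOR_RGB2HSV); m=cv2.inRange(h[140:195,195:260],np.array((0,0,200)),np.array((180,40,255)))
n,l,st,c=cv2.connectedComponentsWithStats(m); i=1+st[1:,4].argmax(); mm=(l==i).astype(np.uint8)
cs,_=cv2.findContours(mm,cv2.RETR_EXTERNAL,2); R=cv2.minAreaRect(max(cs,key=cv2.contourArea)); print(R)
bp=cv2.boxPoints(R)+[195,140]; P=np.array([onz(t,*q,60) for q in bp]); print(P.round(1), P.mean(0)); print([np.linalg.norm(P[i]-P[i-1]) for i in range(4)])
```

```text
redplug top [(68, [234, 154, 9, 10], [237.9, 158.57])]
[630.33606115  87.13957393  92.        ]
blue [(70, [212, 160, 9, 10], [216.33, 164.54])]
[611.50905883 152.82571393  92.        ]
tray [(960, [152, 161, 33, 33], [167.7, 177.29])]
[577.63326452 317.40429152  20.        ]
probe [(31, [251, 210, 6, 6], [253.42, 212.55])]
[466.19516829  37.73150859 130.        ]
scene red [(82, [225, 177, 10, 12], [229.28, 183.05])]
scene band [(11, [271, 187, 7, 3], [274.18, 188.0])]
scene black [(16, [271, 184, 7, 4], [274.31, 185.62]), (78, [271, 189, 7, 12], [273.96, 194.92])]
((32.132076263427734, 20.962261199951172), (19.779916763305664, 44.504817962646484), 74.05460357666016)
[[637.1 198.5  60. ]
 [676.8  64.5  60. ]
 [616.8  46.9  60. ]
 [577.3 180.4  60. ]] [626.9837468  122.55595935  60.        ]
[np.float64(62.478234656938234), np.float64(139.72422587768477), np.float64(62.52867238232511), np.float64(139.23892206832002)]
```

>>> apply_moves(
  series=[
    [[0.03, -0.05, 0.01, 0, 0, -6], [0.07, -0.1, 0.02, 0, 0, -12], [0.11, -0.145, 0.03, 0, 0, -18], [0.15, -0.19, 0.04, 0, 0, -24], [0.19, -0.235, 0.05, 0, 0, -30]],
  ],
)

```text
time: 0.78
ee_pos: [360.6, 364.4, 288.4]
ee_rot: [-1.572, -0.0, -0.802]
wrist_force: [-0.1, 1.0, 0.1]
opening: 1.003
```

>>> apply_moves(
  series=[
    [[0.04, -0.04, 0.0, 0, 0, -6], [0.08, -0.08, 0.0, 0, 0, -12], [0.12, -0.12, 0.0, 0, 0, -18], [0.16, -0.16, 0.0, 0, 0, -24], [0.2, -0.2, 0.0, 0, 0, -28]],
  ],
)

```text
time: 1.4
ee_pos: [561.5, 163.1, 288.3]
ee_rot: [-1.572, 0.0, -1.293]
wrist_force: [0.2, 0.5, 0.2]
opening: 1.003
```

>>> apply_moves(
  series=[
    [[0.025, -0.03, -0.01, 0, 0, 0], [0.05, -0.06, -0.02, 0, 0, 0], [0.065, -0.07, -0.03, 0, 0, 0], [0.065, -0.07, -0.03, 0, 0, 0], [0.065, -0.07, -0.03, 0, 0, 0]],
  ],
)

```text
time: 2.02
ee_pos: [625.6, 95.5, 258.3]
ee_rot: [-1.573, 0.002, -1.29]
wrist_force: [-0.6, 0.5, -0.4]
opening: 0.995
```

Run:
```python
from h import *
d=snap("wrist","1"); print(d["position"],d["attitude"]); o=ctrl.get_obs(); print(o["time"],o["ee_pos"],o["ee_rot"])
```

```text
[604.8590391  169.20150291 405.8941723 ] [-0.29665009  0.00231065  0.28235231]
2.075 [625.73847855  95.47063524 258.60338954] [-1.5723515   0.00157903 -1.289723  ]
```

View pics/wrist1.png

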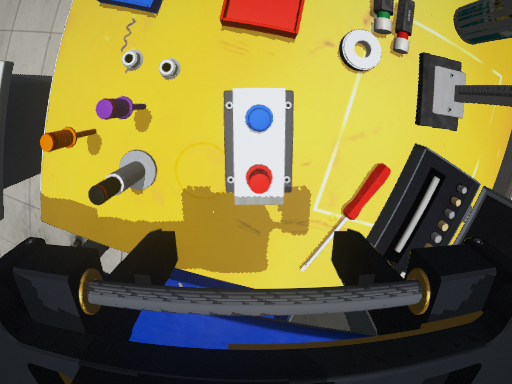

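The wrist view shows the block at (258,145), the blue plug at (258,117), the red plug at (259,178) and the red-banded probe in its stand at (120,178).

```bash
cat > m1.py <<'E'
from h import *
import sys
d=load(sys.argv[1])
def topface(d,box,z=60,lo=200):
    x0,y0,x1,y1=box; h=cv2.cvtColor(d["img"][y0:y1,x0:x1].copy(),cv2.COLOR_RGB2HSV)
    m=cv2.inRange(h,np.array((0,0,lo)),np.array((180,50,255)))
    n,l,st,c=cv2.connectedComponentsWithStats(m); i=1+st[1:,4].argmax()
    cs,_=cv2.findContours((l==i).astype(np.uint8),cv2.RETR_EXTERNAL,cv2.CHAIN_APPROX_NONE)
    c=max(cs,key=cv2.contourArea).reshape(-1,2)+[x0,y0]
    W=np.array([onz(d,*q,z,True)[:2] for q in c],np.float32)
    R=cv2.minAreaRect(W); return R,cv2.boxPoints(R)
if __name__=="__main__":
    print("TCP px",proj(d,ctrl.get_obs()["ee_pos"],True))
    R,B=topface(d,(215,75,305,215)); print(R,B.round(1).tolist())
    for nm,lo,hi,bx in (("red",(0,150,60),(8,255,255),(240,155,280,205)),("blue",(100,120,60),(125,255,255),(240,95,280,140))):
        m,r=blob(d,lo,hi,bx); r=max(r); print(nm,r, onz(d,*r[2],92,True).round(1), onz(d,*r[2],64,True).round(1))
    crop(d,205,75,315,215,4,"w1c.png")
    h=cv2.cvtColor(d["img"],cv2.COLOR_RGB2HSV); print(h[95:215:6,240].tolist())
E
python3 m1.py pics/wrist1.npy
```

```text
TCP px [253.81266644 247.09585241]
((621.2091064453125, 126.77984619140625), (73.68729400634766, 129.54751586914062), 16.37010955810547) [[567.5999755859375, 178.5], [604.0999755859375, 54.20000076293945], [674.7999877929688, 75.0], [638.2999877929688, 199.3000030517578]]
red (563, [246, 165, 26, 28], [258.75, 178.27]) [631.2  94.   92. ] [633.6  87.3  64. ]
blue (570, [246, 105, 27, 27], [258.8, 117.68]) [612.8 157.   92. ] [613.5 155.9  64. ]
[[108, 5, 234], [108, 5, 234], [105, 7, 235], [105, 7, 235], [105, 7, 235], [110, 7, 235], [105, 7, 235], [110, 6, 236], [110, 6, 236], [108, 5, 235], [108, 5, 235], [108, 5, 235], [102, 5, 235], [108, 5, 235], [110, 7, 235], [105, 7, 235], [105, 7, 235], [70, 4, 184], [45, 9, 170], [22, 192, 169]]
```

View pics/w1c.png

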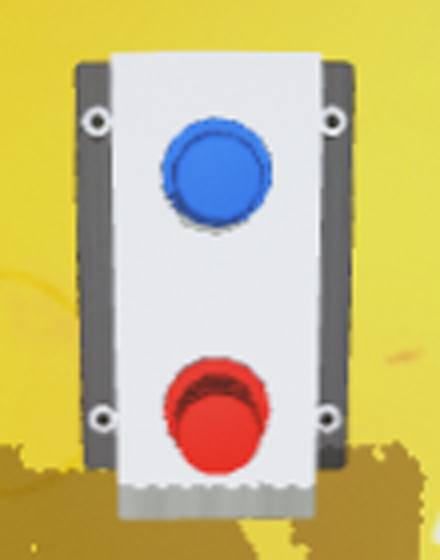

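Run:
```python
from h import *
d=load("pics/wrist1.npy")
# threshold and open to remove screw heads
x0,y0,x1,y1=215,75,305,215
h=cv2.cvtColor(d["img"][y0:y1,x0:x1].copy(),cv2.COLOR_RGB2HSV); m=cv2.inRange(h,np.array((0,0,215)),np.array((180,40,255)))
m[:, :]|=cv2.inRange(h,np.array((0,150,60)),np.array((8,255,255)))|cv2.inRange(h,np.array((100,120,60)),np.array((125,255,255)))
m=cv2.morphologyEx(m,cv2.MORPH_CLOSE,np.ones((5,5)));m=cv2.morphologyEx(m,cv2.MORPH_OPEN,np.ones((15,15)))
cs,_=cv2.findContours(m,cv2.RETR_EXTERNAL,cv2.CHAIN_APPROX_NONE); c=max(cs,key=cv2.contourArea).reshape(-1,2)+[x0,y0]
W=np.array([onz(d,*q,60,True)[:2] for q in c],np.float32); R=cv2.minAreaRect(W); print(R,cv2.boxPoints(R).round(1).tolist())
for q in [(233,88),(285,88),(283.75,196),(234.5,196)]: print(q,onz(d,*q,60,True).round(1))
print("red top",onz(d,259.6,183,92,True),"blue top",onz(d,259.4,118.3,92,True))
th=np.deg2rad(16.3); C=np.array(R[0])
for s in(35,-35): print(C+s*np.array([-np.sin(th),np.cos(th)]))
```

```text
((621.9520263671875, 126.98580932617188), (59.30218505859375, 129.7061767578125), 16.5539608001709) [[575.0999755859375, 180.6999969482422], [612.0, 56.400001525878906], [668.9000244140625, 73.30000305175781], [631.9000244140625, 197.60000610351562]]
(233, 88) [575.5 180.9  60. ]
(285, 88) [632.6 197.7  60. ]
(283.75, 196) [669.6  73.5  60. ]
(234.5, 196) [611.7  56.7  60. ]
red top [633.60953799  89.1520446   92.        ] blue top [613.57416009 156.52163615  92.        ]
[612.12869155 160.57899455]
[631.77536118  93.39262411]
```

Run:
```python
from h import *
d=load("pics/wrist1.npy")
x0,y0,x1,y1=215,75,305,215
h=cv2.cvtColor(d["img"][y0:y1,x0:x1].copy(),cv2.COLOR_RGB2HSV); m=cv2.inRange(h,np.array((0,0,150)),np.array((180,40,255)))
m[:, :]|=cv2.inRange(h,np.array((0,150,60)),np.array((8,255,255)))|cv2.inRange(h,np.array((100,120,60)),np.array((125,255,255)))
m=cv2.morphologyEx(m,cv2.MORPH_CLOSE,np.ones((5,5)));m=cv2.morphologyEx(m,cv2.MORPH_OPEN,np.ones((15,15)))
cs,_=cv2.findContours(m,cv2.RETR_EXTERNAL,cv2.CHAIN_APPROX_NONE); c=max(cs,key=cv2.contourArea).reshape(-1,2)+[x0,y0]
W=np.array([onz(d,*q,60,True)[:2] for q in c],np.float32); R=cv2.minAreaRect(W); print(R,cv2.boxPoints(R).round(1).tolist())
th=np.deg2rad(16.5); C=np.array(R[0])
for s in(35,-35): print(C+s*np.array([-np.sin(th),np.cos(th)]))
# tray from wrist, stand foot, probe
m,r=blob(load("pics/top0.npy"),(5,150,100),(20,255,255),(230,230,250,250));print(r)
```

```text
((622.991943359375, 122.56916809082031), (61.61327362060547, 138.60939025878906), 16.39274024963379) [[573.9000244140625, 180.39999389648438], [613.0, 47.400001525878906], [672.0999755859375, 64.80000305175781], [633.0, 197.8000030517578]]
[613.05140629 156.12785881]
[632.93248042  89.01047737]
[(67, [237, 236, 9, 9], [241.0, 239.82])]
```

>>> apply_moves(
  series=[
    [[0.0075, -0.0065, -0.03, 0, 0, 0.3], [0.0075, -0.0065, -0.07, 0, 0, 0.3], [0.0075, -0.0065, -0.11, 0, 0, 0.3], [0.0075, -0.0065, -0.14, 0, 0, 0.3], [0.0075, -0.0065, -0.15, 0, 0, 0.3]],
  ],
)

```text
time: 2.7
ee_pos: [631.7, 90.4, 107.5]
ee_rot: [-1.575, 0.003, -1.282]
wrist_force: [-0.2, 1.0, 1.0]
opening: 1.002
```

Run:
```python
from h import *
d=snap("wrist","2"); o=ctrl.get_obs(); print(o["time"],o["ee_pos"],o["ee_rot"]); print(proj(d,o["ee_pos"],True), proj(d,[633,89,92],True))
crop(d,130,130,380,300,3,"w2c.png")
```

```text
2.75 [631.92644338  90.1998673  107.21926534] [-1.5748281   0.00251668 -1.28276143]
[253.85938002 247.17453108] [255.12004999 237.76879644]
```

View pics/w2c.png

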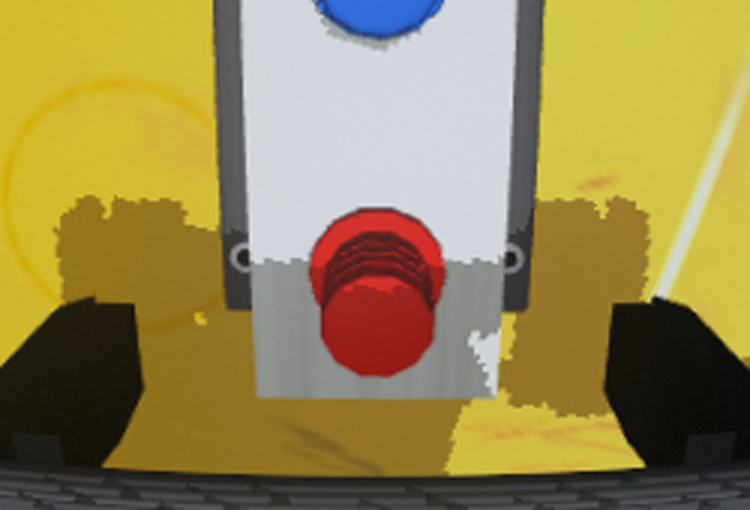

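>>> apply_moves(
  series=[
    [[0.0014, -0.0012, -0.012, 0, 0, 0], [0.0014, -0.0012, -0.025, 0, 0, 0], [0.0014, -0.0012, -0.037, 0, 0, 0], [0.0014, -0.0012, -0.041, 0, 0, 0], [0.0014, -0.0012, -0.041, 0, 0, 0]],
  ],
)

```text
time: 3.38
ee_pos: [633.2, 89.0, 65.9]
ee_rot: [-1.575, 0.003, -1.283]
wrist_force: [-0.2, -0.1, 0.2]
opening: 1.001
```

>>> apply_moves(
  series=[
    [[0, 0, 0, 0, 0, 0], [0, 0, 0, 0, 0, 0], [0, 0, 0, 0, 0, 0], [0, 0, 0, 0, 0, 0], [0, 0, 0, 0, 0, 0]],
  ],
  hand=0.01,
  squeeze=15,
)

```text
time: 4.0
ee_pos: [633.3, 88.9, 66.0]
ee_rot: [-1.575, 0.003, -1.283]
wrist_force: [-0.4, 0.2, -0.1]
opening: 0.454
```

>>> apply_moves(
  series=[
    [[0, 0, 0, 0, 0, 0], [0, 0, 0, 0, 0, 0], [0, 0, 0, 0, 0, 0], [0, 0, 0, 0, 0, 0], [0, 0, 0, 0, 0, 0]],
  ],
)

```text
time: 4.62
ee_pos: [633.2, 89.0, 66.0]
ee_rot: [-1.575, 0.003, -1.283]
wrist_force: [-0.6, -0.1, -0.1]
opening: 0.267
```

>>> apply_moves(
  series=[
    [[0, 0, 0.005, 0, 0, 0], [0, 0, 0.015, 0, 0, 0], [0, 0, 0.035, 0, 0, 0], [0, 0, 0.065, 0, 0, 0], [0, 0, 0.09, 0, 0, 0]],
  ],
)

```text
time: 5.25
ee_pos: [633.8, 89.0, 158.7]
ee_rot: [-1.573, 0.002, -1.283]
wrist_force: [0.2, 0.4, -0.8]
opening: 0.266
```

>>> apply_moves(
  series=[
    [[-0.012, 0.048, 0.0, 0, 0, 0], [-0.024, 0.1, 0.0, 0, 0, 0], [-0.038, 0.154, 0, 0, 0, 0], [-0.051, 0.208, 0, 0, 0, 0], [-0.056, 0.228, 0, 0, 0, 0]],
  ],
)

```text
time: 5.88
ee_pos: [575.9, 322.6, 160.0]
ee_rot: [-1.572, 0.006, -1.277]
wrist_force: [-0.3, 0.1, -0.9]
opening: 0.264
```

Run:
```python
from h import *
d=snap("wrist","3"); d=snap("top","3"); o=ctrl.get_obs(); print(o["time"],o["ee_pos"],o["ee_rot"])
```

```text
5.975 [576.75094024 320.42059474 159.61678521] [-1.57191769  0.00454502 -1.27825383]
```

View pics/wrist3.png

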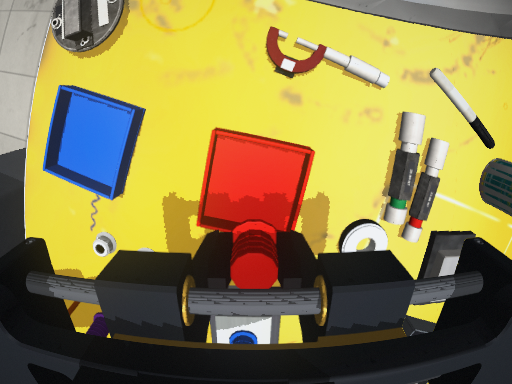

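Run:
```python
from h import *
d=load("pics/wrist3.npy")
for q in [(216,129),(314,150),(199,226)]: print(onz(d,*q,30,True).round(1))
```

```text
[526.1 364.4  30. ]
[620.6 372.7  30. ]
[534.5 264.6  30. ]
```

>>> apply_moves(
  series=[
    [[0.001, -0.002, -0.03, 0, 0, 0], [0.001, -0.002, -0.065, 0, 0, 0], [0.001, -0.002, -0.1, 0, 0, 0], [0.001, -0.002, -0.12, 0, 0, 0], [0.001, -0.002, -0.126, 0, 0, 0]],
  ],
)

```text
time: 6.6
ee_pos: [578.2, 316.4, 33.0]
ee_rot: [-1.573, 0.003, -1.28]
wrist_force: [0.1, -0.4, 0.1]
opening: 0.265
```

>>> apply_moves(
  series=[
    [[0, 0, -0.001, 0, 0, 0], [0, 0, -0.001, 0, 0, 0], [0, 0, -0.001, 0, 0, 0], [0, 0, -0.001, 0, 0, 0], [0, 0, -0.001, 0, 0, 0]],
  ],
  hand=0.06,
)

```text
time: 7.22
ee_pos: [578.2, 316.6, 32.2]
ee_rot: [-1.573, 0.003, -1.28]
wrist_force: [-0.6, 0.4, 0.7]
opening: 0.68
```

>>> apply_moves(
  series=[
    [[0, 0, 0.02, 0, 0, 0], [0, 0, 0.06, 0, 0, 0], [0, 0, 0.1, 0, 0, 0], [0, 0, 0.15, 0, 0, 0], [0, 0, 0.19, 0, 0, 0]],
  ],
)

```text
time: 7.85
ee_pos: [578.7, 316.8, 226.0]
ee_rot: [-1.57, 0.004, -1.28]
wrist_force: [0.4, 0.0, 0.2]
opening: 0.682
```

Run:
```python
from h import *
d=snap("wrist","4"); o=ctrl.get_obs(); print(o["time"],o["ee_pos"],o["ee_rot"],o["opening"])
```

```text
7.9 [581.48670728 318.09116616 231.54674722] [-1.56068473  0.00615649 -1.28035582] 0.6789564574196458
```

View pics/wrist4.png

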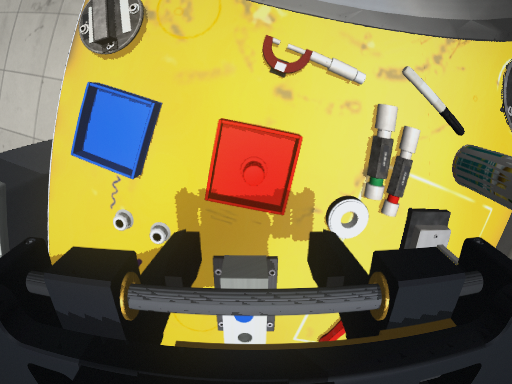

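>>> apply_moves(
  series=[
    [[-0.02, -0.05, 0.02, 0, 0, 0], [-0.045, -0.105, 0.03, 0, 0, 0], [-0.07, -0.16, 0.03, 0, 0, 0], [-0.095, -0.215, 0.03, 0, 0, 0], [-0.115, -0.27, 0.03, 0, 0, 0]],
  ],
  hand=0.06,
)

```text
time: 8.52
ee_pos: [465.5, 46.4, 262.8]
ee_rot: [-1.559, 0.006, -1.28]
wrist_force: [0.8, -0.7, 0.2]
opening: 0.676
```

>>> apply_moves(
  series=[
    [[0, 0, 0, 0, 0, 0], [0, 0, 0, 0, 0, 0], [0, 0, 0, 0, 0, 0], [0, 0, 0, 0, 0, 0], [0, 0, 0, 0, 0, 0]],
  ],
)

```text
time: 9.15
ee_pos: [465.7, 47.1, 262.6]
ee_rot: [-1.559, 0.006, -1.279]
wrist_force: [0.1, -0.1, 0.3]
opening: 0.682
```

Run:
```python
from h import *
d=snap("wrist","5"); o=ctrl.get_obs(); print(o["time"],o["ee_pos"],o["ee_rot"],o["opening"]); print(proj(d,[466,38,130],True),proj(d,[466,38,0],True))
d=snap("top","5"); crop(d,130,130,290,260,5,"topc5.png")
```

```text
9.2 [465.63468724  46.92602042 262.62820638] [-1.55895828  0.0058193  -1.27909976] 0.6773965577324722
[249.87027055 193.04317099] [250.05718857 166.30037287]
```

View pics/wrist5.png

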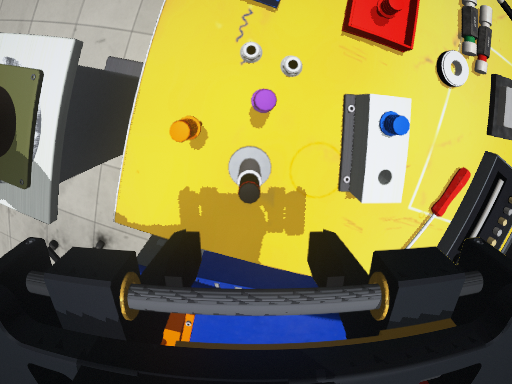

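View pics/topc5.png

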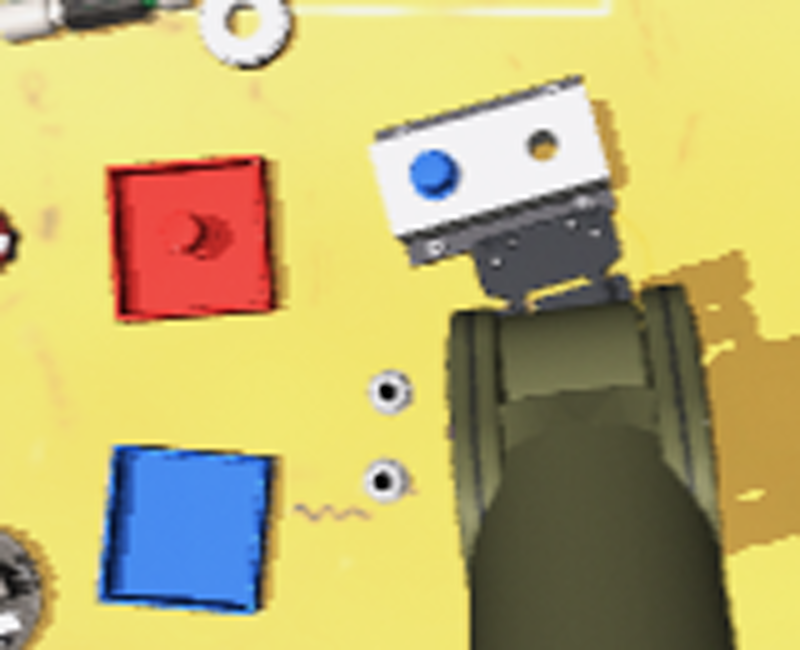

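Run:
```python
from h import *
d=load("pics/wrist5.npy"); crop(d,210,130,300,220,6,"w5c.png")
```

```text
(no output)
```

View pics/w5c.png

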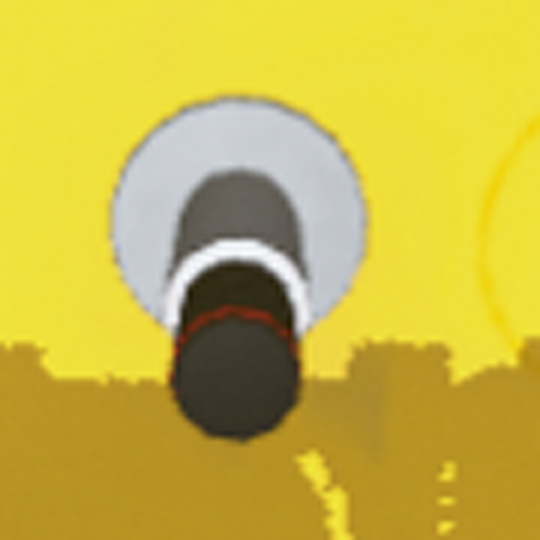

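The red band sits just under the top of the black grip in the stand, at (249.5,193) in the full picture, so this is the right probe. Lining up above it now.

>>> apply_moves(
  series=[
    [[0.0, -0.009, -0.02, -0.25, 0.28, 0], [0.0, -0.009, -0.05, -0.5, 0.55, 0], [0.0, -0.009, -0.08, -0.5, 0.55, 0], [0.0, -0.009, -0.105, -0.5, 0.55, 0], [0.0, -0.009, -0.11, -0.5, 0.55, 0]],
  ],
)

```text
time: 9.88
ee_pos: [464.8, 37.8, 151.4]
ee_rot: [-1.574, 0.001, -1.279]
wrist_force: [0.0, 0.6, 0.3]
opening: 0.68
```

Run:
```python
from h import *
d=snap("wrist","6"); o=ctrl.get_obs(); print(o["time"],o["ee_pos"],o["ee_rot"],o["opening"]); print(proj(d,[466,38,130],True))
crop(d,150,150,360,300,3.5,"w6c.png")
```

```text
9.925 [465.13108764  37.77977674 151.77744775] [-1.57264566e+00  4.60694368e-04 -1.27926464e+00] 0.6797813079533102
[255.77764643 231.15673537]
```

View pics/w6c.png

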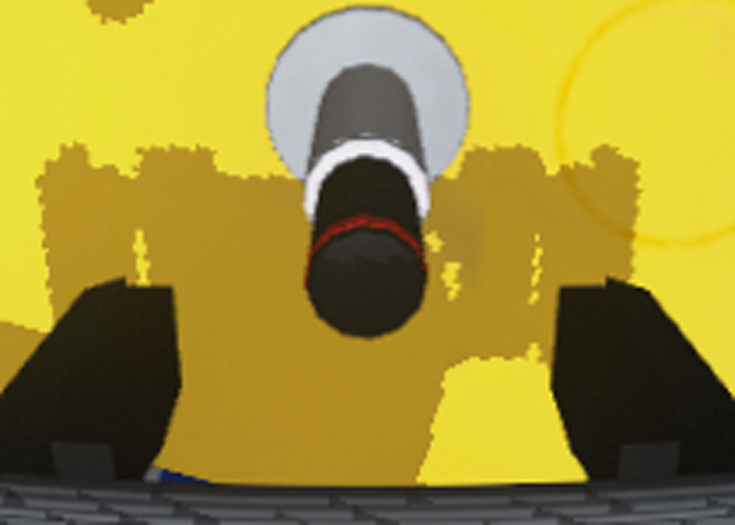

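>>> apply_moves(
  series=[
    [[0.0002, 0.0005, -0.015, 0, 0, 0], [0.0002, 0.0005, -0.032, 0, 0, 0], [0.0002, 0.0005, -0.05, 0, 0, 0], [0.0002, 0.0005, -0.0615, 0, 0, 0], [0.0002, 0.0005, -0.062, 0, 0, 0]],
  ],
)

```text
time: 10.55
ee_pos: [465.4, 38.3, 89.8]
ee_rot: [-1.573, 0.0, -1.279]
wrist_force: [0.7, 1.0, 0.2]
opening: 0.687
```

>>> apply_moves(
  series=[
    [[0, 0, 0, 0, 0, 0], [0, 0, 0, 0, 0, 0], [0, 0, 0, 0, 0, 0], [0, 0, 0, 0, 0, 0], [0, 0, 0, 0, 0, 0]],
  ],
  hand=0.01,
  squeeze=25,
)

```text
time: 11.18
ee_pos: [465.3, 38.3, 89.9]
ee_rot: [-1.573, 0.001, -1.279]
wrist_force: [-0.6, 0.6, 2.0]
opening: 0.238
```

>>> apply_moves(
  series=[
    [[0, 0, 0, 0, 0, 0], [0, 0, 0, 0, 0, 0], [0, 0, 0, 0, 0, 0], [0, 0, 0, 0, 0, 0], [0, 0, 0, 0, 0, 0]],
  ],
)

```text
time: 11.8
ee_pos: [465.3, 38.3, 89.9]
ee_rot: [-1.573, 0.0, -1.279]
wrist_force: [-0.6, -0.6, 0.8]
opening: 0.238
```

>>> apply_moves(
  series=[
    [[0, 0, 0.008, 0, 0, 0], [0, 0, 0.025, 0, 0, 0], [0, 0, 0.05, 0, 0, 0], [0, 0, 0.085, 0, 0, 0], [0, 0, 0.115, 0, 0, 0]],
  ],
)

```text
time: 12.42
ee_pos: [465.1, 38.2, 206.3]
ee_rot: [-1.573, 0.0, -1.279]
wrist_force: [0.9, -0.3, -2.3]
opening: 0.242
```

Run:
```python
from h import *
d=snap("scene","7"); d2=snap("wrist","7");o=ctrl.get_obs(); print(o["time"],o["ee_pos"],o["ee_rot"],o["opening"],o["wrist_force"])
crop(d,180,90,330,240,5,"s7c.png"); crop(d2,150,100,360,300,3,"w7c.png")
```

```text
12.525 [466.95242519  38.38555161 207.61617831] [-1.56712282e+00 -3.17950885e-04 -1.27962894e+00] 0.23971673532374446 [ 0.26878476  0.20955625 -2.4315386 ]
```

View pics/s7c.png

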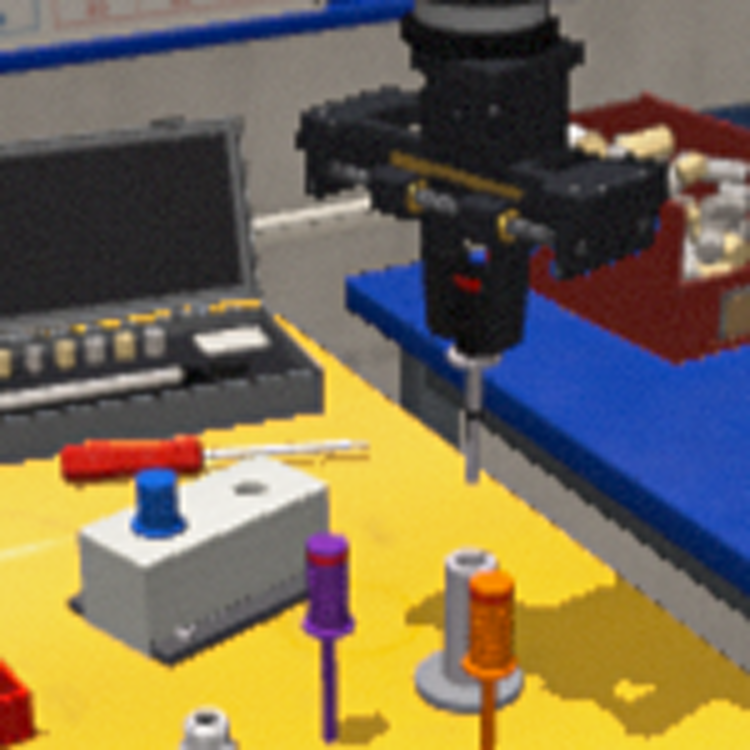

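View pics/w7c.png

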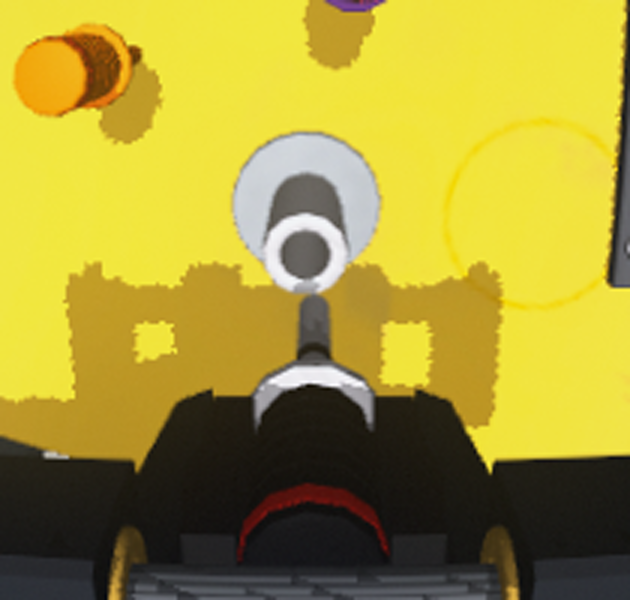

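>>> apply_moves(
  series=[
    [[0.02, 0.006, 0.0, 0, 0, 0], [0.06, 0.018, 0.0, 0, 0, 0], [0.1, 0.03, 0, 0, 0, 0], [0.14, 0.042, 0, 0, 0, 0], [0.166, 0.0506, 0, 0, 0, 0]],
  ],
)

```text
time: 13.15
ee_pos: [633.8, 89.6, 206.0]
ee_rot: [-1.568, 0.0, -1.279]
wrist_force: [-0.3, -0.6, -1.4]
opening: 0.238
```

>>> apply_moves(
  series=[
    [[0, 0, 0, 0, 0, 0], [0, 0, 0, 0, 0, 0], [0, 0, 0, 0, 0, 0], [0, 0, 0, 0, 0, 0], [0, 0, 0, 0, 0, 0]],
  ],
)

```text
time: 13.78
ee_pos: [633.6, 89.5, 206.2]
ee_rot: [-1.568, 0.0, -1.279]
wrist_force: [0.1, 0.4, -1.8]
opening: 0.242
```

Run:
```python
from h import *
d=snap("scene","8"); d2=snap("wrist","8");o=ctrl.get_obs(); print(o["time"],o["ee_pos"],o["ee_rot"],o["opening"],o["wrist_force"])
ax=Ro.from_euler('xyz',o["ee_rot"]).as_matrix()[:,1]; tip=o["ee_pos"]+80*ax; print("tip pred",tip,"px",proj(d2,tip,True),proj(d,tip))
print("bore px",proj(d2,[633,89,60],True),proj(d,[633,89,60]))
crop(d,180,90,330,240,5,"s8c.png"); crop(d2,150,100,360,300,3,"w8c.png")
```

```text
13.875 [633.73773494  89.58923821 206.17430079] [-1.56826194e+00  4.19419208e-05 -1.27917882e+00] 0.24218986704033404 [-0.85133056  0.02968528 -2.41256233]
tip pred [633.93096106  89.65074314 126.17455779] px [253.88393245 200.79515226] [228.77075393 166.83966354]
bore px [252.72092124 180.36713456] [229.78966675 187.36699788]
```

View pics/s8c.png

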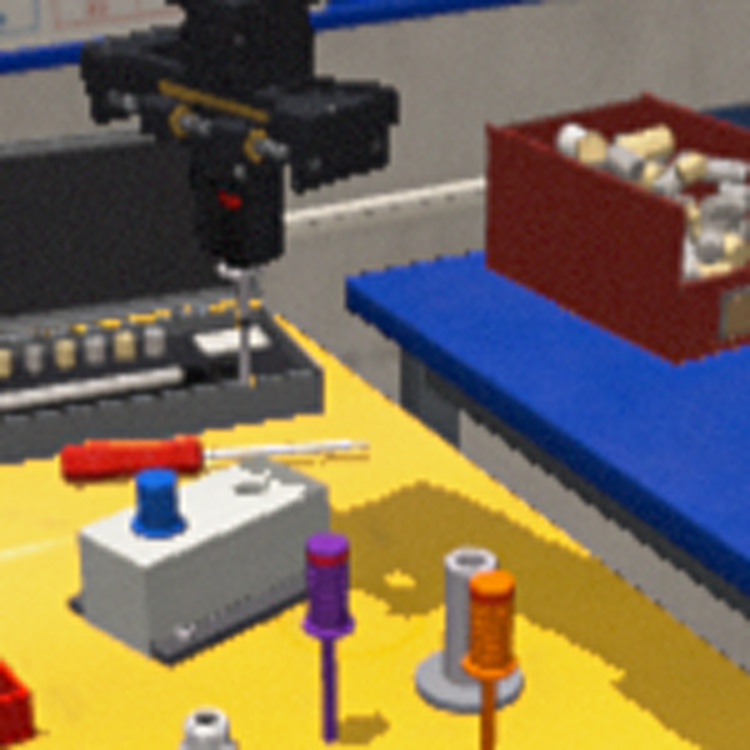

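View pics/w8c.png

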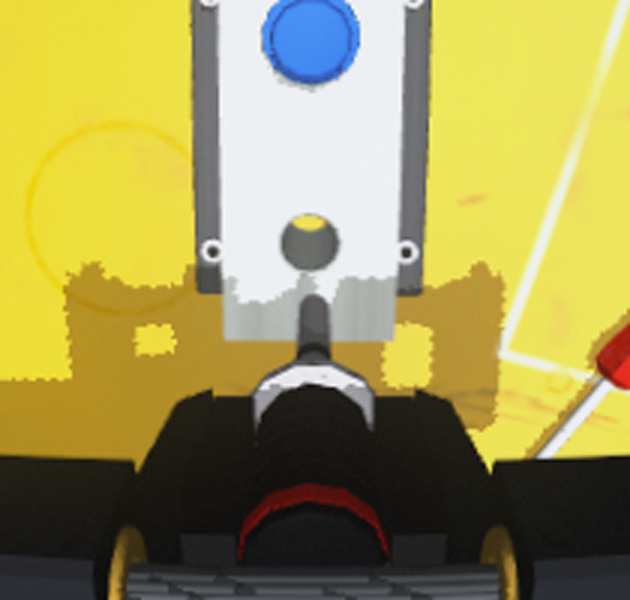

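Run:
```python
from h import *
d=load("pics/wrist8.npy")
crop(d,225,160,285,230,10,"w8d.png")
h=cv2.cvtColor(d["img"],cv2.COLOR_RGB2HSV); g=d["img"].astype(int)
m=(((h[...,2]<150)|(h[...,1]>90))).astype(np.uint8); m2=np.zeros_like(m); m2[165:194,238:270]=m[165:194,238:270]
n,l,st,c=cv2.connectedComponentsWithStats(m2); i=1+st[1:,4].argmax(); print(st[i],c[i])
cs,_=cv2.findContours((l==i).astype(np.uint8),0,1); W=np.array([onz(d,*q,60,True)[:2] for q in max(cs,key=len).reshape(-1,2)],np.float32)
print(cv2.minEnclosingCircle(W),cv2.fitEllipse(W))
for q in [(254.3,200.7)]: print(onz(d,*q,126.2,True))
```

```text
[244 172  19  18 279] [252.86738351 180.59498208]
((633.2120361328125, 88.76066589355469), 9.866911888122559) ((633.2357177734375, 88.75101470947266), (18.613637924194336, 18.755544662475586), 139.49441528320312)
[634.22663423  89.83337726 126.2       ]
```

View pics/w8d.png

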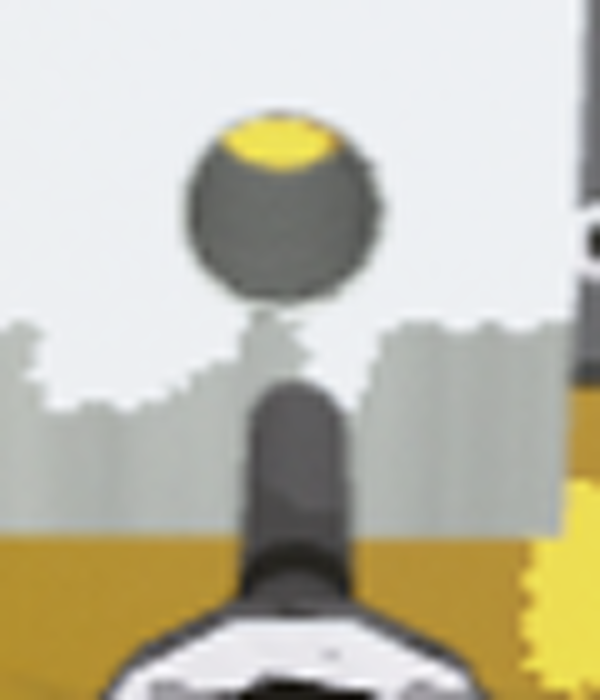

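>>> apply_moves(
  series=[
    [[-0.0008, -0.0004, -0.01, 0, 0, 0], [-0.0008, -0.0004, -0.025, 0, 0, 0], [-0.0008, -0.0004, -0.038, 0, 0, 0], [-0.0008, -0.0004, -0.045, 0, 0, 0], [-0.0008, -0.0004, -0.045, 0, 0, 0]],
  ],
)

```text
time: 14.5
ee_pos: [632.5, 89.1, 160.3]
ee_rot: [-1.57, 0.0, -1.279]
wrist_force: [0.6, -0.4, -1.2]
opening: 0.24
```

Run:
```python
from h import *
d2=snap("wrist","9");d=snap("scene","9");o=ctrl.get_obs(); print(o["time"],o["ee_pos"],o["ee_rot"],o["opening"],o["wrist_force"])
ax=Ro.from_euler('xyz',o["ee_rot"]).as_matrix()[:,1]; tip=o["ee_pos"]+80*ax; print("tip pred",tip,proj(d2,tip,True)); print(proj(d2,[633.2,88.8,60],True))
crop(d2,215,160,295,220,9,"w9d.png"); crop(d,205,130,265,200,10,"s9d.png")
```

```text
14.6 [633.2276224   89.16132113 161.32387474] [-1.56777200e+00 -1.05738978e-04 -1.27923439e+00] 0.24379774159216686 [ 0.70286589 -0.35530273 -1.13543119]
tip pred [633.46178828  89.22276592  81.32424105] [254.85504747 201.48729457]
[254.34772727 193.97395043]
```

View pics/w9d.png

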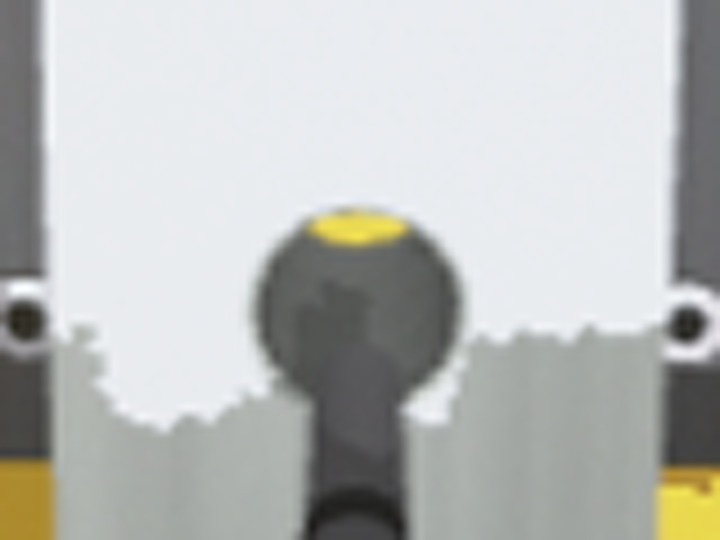

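View pics/s9d.png

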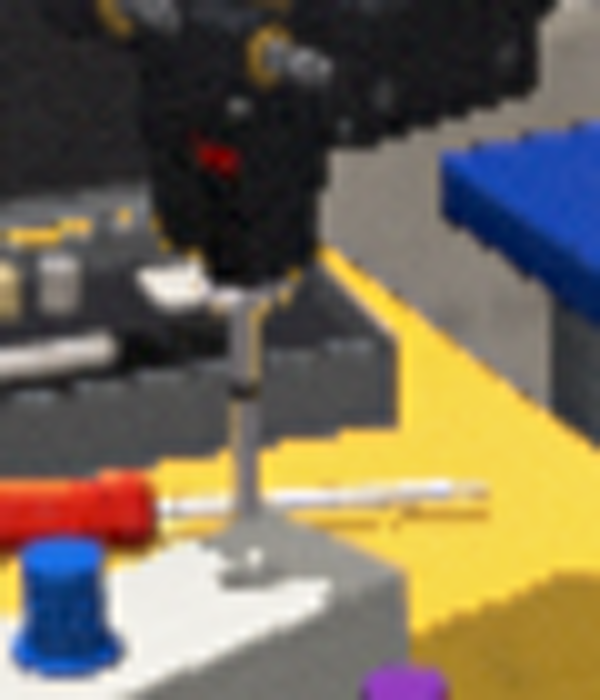

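>>> apply_moves(
  series=[
    [[-0.0002, -0.0003, -0.008, 0, 0, 0], [-0.0002, -0.0003, -0.017, 0, 0, 0], [-0.0002, -0.0003, -0.026, 0, 0, 0], [-0.0002, -0.0003, -0.034, 0, 0, 0], [-0.0002, -0.0003, -0.036, 0, 0, 0]],
  ],
)

```text
time: 15.22
ee_pos: [632.6, 88.9, 124.5]
ee_rot: [-1.569, 0.0, -1.279]
wrist_force: [-0.0, 0.1, -0.9]
opening: 0.243
```

Run:
```python
from h import *
d2=snap("wrist","10");o=ctrl.get_obs(); print(o["time"],o["ee_pos"],o["ee_rot"],o["opening"],o["wrist_force"])
ax=Ro.from_euler('xyz',o["ee_rot"]).as_matrix()[:,1]; P=o["ee_pos"]+80*ax; Q=o["ee_pos"]; f=(Q[2]-60)/80; S=Q+(P-Q)*f
print("tip pred",P,"stem at 60",S,proj(d2,S,True)); print(proj(d2,[633.2,88.8,60],True))
crop(d2,215,170,295,230,9,"w10d.png")
```

```text
15.275 [632.71149391  88.82939899 124.60543522] [-1.56875267e+00  2.84881042e-05 -1.27924054e+00] 0.2413341202811578 [ 0.51898121  0.93876847 -0.92805397]
tip pred [632.86743144  88.87857654  44.60560231] stem at 60 [632.83742406  88.8691132   60.00013494] [253.97949742 207.48843663]
[254.41110835 207.70003873]
```

View pics/w10d.png

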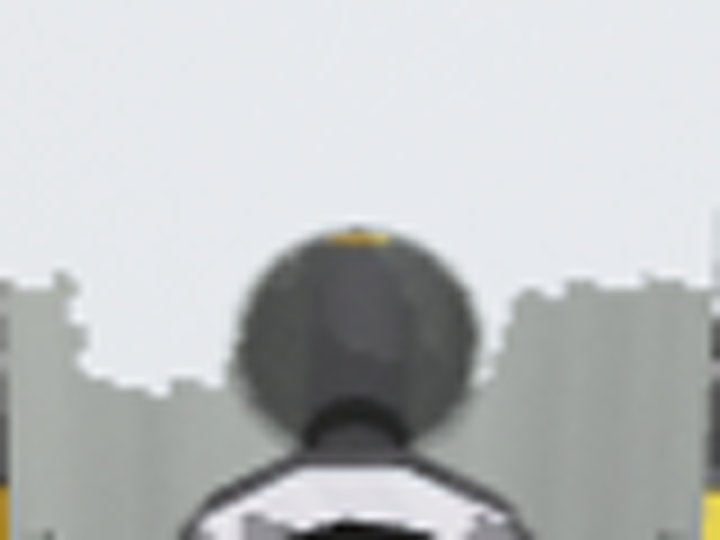

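>>> apply_moves(
  series=[
    [[0.0003, 0, -0.006, 0, 0, 0], [0.0003, 0, -0.012, 0, 0, 0], [0.0003, 0, -0.019, 0, 0, 0], [0.0003, 0, -0.024, 0, 0, 0], [0.0003, 0, -0.0245, 0, 0, 0]],
  ],
)

```text
time: 15.9
ee_pos: [632.7, 88.8, 99.6]
ee_rot: [-1.57, 0.0, -1.279]
wrist_force: [-0.1, 0.1, -1.2]
opening: 0.242
```

>>> apply_moves(
  series=[
    [[0, 0, 0, 0, 0, 0], [0, 0, 0, 0, 0, 0], [0, 0, 0, 0, 0, 0], [0, 0, 0, 0, 0, 0], [0, 0, 0, 0, 0, 0]],
  ],
)

```text
time: 16.52
ee_pos: [632.8, 88.8, 99.6]
ee_rot: [-1.569, 0.0, -1.279]
wrist_force: [-0.7, 0.4, -1.7]
opening: 0.239
```

Run:
```python
from h import *
d2=snap("wrist","11");d=snap("scene","11");o=ctrl.get_obs(); print(o["time"],o["ee_pos"],o["ee_rot"],o["opening"],o["wrist_force"],abs(o["qd"]).max())
ax=Ro.from_euler('xyz',o["ee_rot"]).as_matrix()[:,1]; P=o["ee_pos"]+80*ax; Q=o["ee_pos"]
print("tip pred",P,"ring",Q+40*ax)
crop(d2,205,170,305,250,7.5,"w11d.png"); crop(d,130,130,290,260,5,"s11d.png")
```

```text
16.625 [632.70222601  88.76387383  99.57279694] [-1.56963380e+00  1.22236223e-04 -1.27925389e+00] 0.23944821625138016 [ 0.72657281 -0.80618943 -2.24943349] 0.0017132741217076163
tip pred [632.78849278  88.79997164  19.57285159] ring [632.7453594   88.78192274  59.57282426]
```

View pics/w11d.png

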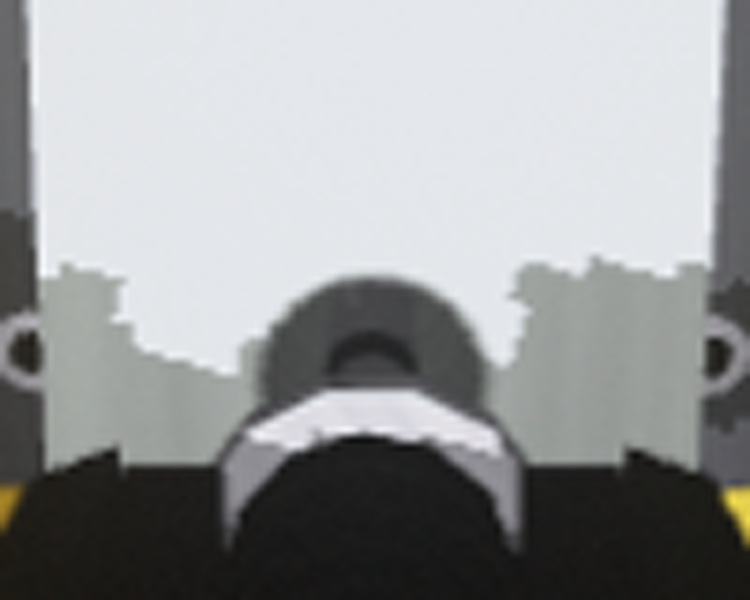

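View pics/s11d.png

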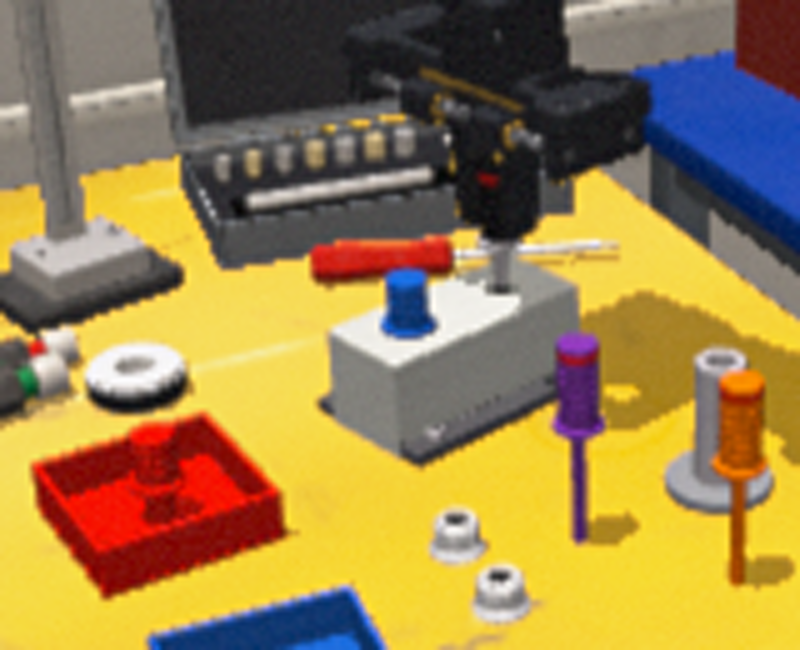

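Run:
```python
from h import *
print(ctrl.sign_off())
```

```text
the job is handed in; nothing more can be done
None
```

The red plug is out of the block and in the red tray, and I handed the job in at about 16.6 s with the gripper holding the probe in the opened bore. The hand-in gives no verdict, so these are my own last checks:

- **Red plug:** it stands let go near the middle of the red tray.
- **Probe in the bore:** going by the arm's pose and the grasp, the tip and ring are at (632.8, 88.8). I measured the bore axis at (633.2, 88.8), so they are about 0.5 mm off.
- **Ring height and tilt:** the ring is at z ≈ 59.6 mm, against the block's top face at 60 mm. The tool leans about 0.001 rad and the arm was still.
- **Block contact:** the wrist force stayed at about the probe's weight plus noise, with no sign of touching the block. The last wrist picture shows the stem clear of the bore wall on the visible side, with the ring at the mouth.
- **Left alone:** in the last scene picture the blue plug, wheel nuts and setting ring look undisturbed. I did not measure their positions again.

One early measurement was off. The gripper's shadow on the block first made its top face look 130 mm long. I corrected that to about 139 mm, and the plug position and later the open bore both agreed with it. No other check failed or disagreed.

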